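# Stow the open parts tray in the storage tote

### The job

The open tray of loose phone parts is to go into the blue tote, in the empty bay beside the white phone, but that bay is too narrow for now. First slide the yellow divider towards the phone until the tray will fit, without shoving the phone; then lift the tray by its orange handle, carry it level so that nothing spills, and set it down gently, flat on the floor of that bay. Let go, and leave the phone and the other things on the mat where they are.

Things in the scene. Friction and masses are not known exactly. Their poses are not given: they have to be found in the camera images.
- tray: open white tray, 150 (its x) x 90 (y) x 20 mm high, walls and floor 4 mm, 0.19 to 0.35 kg plus 0.1 kg of loose parts. Origin: centre of its underside, z up. Stands on the bench mat (top at z = 3 mm) left or right of the tote, yaw up to 0.6 rad either way. A fixed orange handle bridges its length: a post at the middle of each short end and a level bar between them
- tray_handle (a point): centre of the tray's handle bar, 80 mm above the tray's underside; axes as the tray's. The bar is 150 mm long (x), 12 mm thick (y), 20 mm high (70 to 90 mm above the underside), with over 45 mm free height below it; grip it at its middle, fingers closing along tray y
- tote: fixed blue open tote on the mat, outside 180 (its x) x 240 (y) x 44 mm, inside 170 x 230 mm, floor top 5 mm above the underside. Origin: centre of its underside, z up; yaw up to 0.35 rad either way. The divider splits it along y: empty bay on its -y side, phone in the +y bay. Thin grey rails on the two 240 mm long walls reach 46 mm. The tray goes in with its length along tote x, either way round
- divider (a joint): position (m) of the yellow divider's centre along tote y, 0 at the tote's middle; starts at -0.055 to -0.036, grows towards the phone, travel +-0.085. A 6 mm plate across the tote, top 42 mm above the tote's underside; the empty bay runs from tote y = -0.115 to joint - 0.003. Slides with about 1.5 N friction and stays where left. At 0.0 to 0.02 tray and phone both have room
- divider_tab (a point): centre of the yellow tab on the divider's top edge, 52 mm above the tote's underside; 60 mm along tote x, 10 mm thick along tote y, from 40 to 62 mm above the tote's underside. Push its -y face with closed fingers let down over the empty bay, or pinch it; axes as the tote's
- phone: white phone with a dark screen lying loose in the tote's +y bay, 150 (x) x 74 (y) x 9 mm, 0.17 kg, length along tote x; origin: centre of its underside, at tote y 0.072 to 0.076, so its near edge is at tote y 0.035 to 0.039
- cell: green round cell lying loose in the tray, 18 mm diameter, 62 mm long (x), can roll; origin: lowest line at its middle, as built (turns with it)
- battery: flat black battery, loose in the tray, 58 x 32 x 6 mm; origin: centre of its underside
- speaker: grey speaker module, loose in the tray, 44 x 20 x 9 mm; origin: centre of its underside
- camera: dark camera module, loose in the tray, 34 x 26 x 10 mm; origin: centre of its underside
- screwdriver: bystander: screwdriver lying on the mat, 160 mm long along its x; leave alone
- tape: bystander: roll of tan tape lying flat, 90 mm diameter, 24 mm high; origin: centre of its underside; leave alone
- old_phone: bystander: black phone on the mat, 138 x 68 x 9 mm; leave alone
- cleaner: bystander: clear bottle with a blue cap standing on the mat, 52 mm diameter, 130 mm high; leave alone

How it is judged:
By the outcome, as a careful person would: the job done as asked, in the order asked, and still so for the second after the job is handed in, with the robot touching nothing.
It also fails if it takes over 54 s, if anything falls off the work surface, if the arm or the gripper's body presses on something with over 40 N, if the wrist force passes 120 N, or if a joint passes its speed limit or range.

### The arm

A 6-joint arm with a two-finger parallel gripper is mounted at the origin on the work surface. World frame = base frame: x ahead of the robot, y to its left, z up, the work surface at z = 0. Lengths are in mm, angles in rad, forces in N, time in s.
With the tool pointing down it reaches from about 350 to 875 mm from the base axis. Payload 15.5 kg.
Tool frame: the origin (TCP) lies on the centre line of the jaws, within the pads' length; the fingertips stand 19 mm ahead of it and the grasp point (between the pads) is the TCP (manip.tip_reach is the distance from the TCP to the fingertips, in mm); z points along the fingers, y is the direction in which the jaws open and shut (so a half turn about z gives the same grasp; the last joint's range is limited). The gripper opens to 85 mm and grips with 20 to 120 N. Pads are 22 mm wide; open, the fingers measure 114 mm over their backs; the gripper's body (76 mm by 85 mm) begins 54 mm behind the grasp point. The pads swing forward as they close: fully open they stand 13 mm farther back than shut.
Start: joints at [-1.409, 0.494, 1.345, -0, 1.302, -0.096], TCP at [159.347, -604.347, 250.277] pointing down, gripper open.
Joint ranges: [-2.91, 2.91], [-0.82, 2.16], [0.22, 2.67], [-1.22, 4.37], [0.12, 2.79], [-3.08, 3.08]. Speed limits (rad/s): [1.89, 1.89, 2.57, 3.01, 3.01, 3.01].

### API

Orientations are given as a rotation vector (axis times angle).
In Python, from workcell import manip, imaging gives the robot as it stands.
- The arm moves only by the tool jog_arm, never from a script. Its argument "increments" is one flat list of numbers, 5 for each row, row after row: the finger opening in m, from 0 to 0.0854, then the shift along the tool's x, y, z in m, then the turn about the tool's z in degrees. A call has 1 to 12 rows; each row is the pose to reach, as a shift and turn from the pose commanded when the call began, along the tool's axes at that moment; what a row does not reach only later rows make up. A row lasts 1/10 s, in which the tool goes at most 50 mm and 8.59 degrees, less where a joint would pass 70% of its speed; a pose out of reach is approached as far as the arm can. A call with a gripper value outside its range is refused whole. The fingers move at their own pace and stop on an object; the grip force is fixed at half the most. Time passes only in rows, so rows that repeat a pose let the fingers close. It gives the time, the measured TCP pose, the force and the opening at its end, in the units of the state.
- manip.observe(): the state, without advancing time (a new reading comes with each control period).
- imaging.capture(name): name is "side" or "top"; returns a dict with "image" (420x560x3 uint8, blue, green, red), "vfov" (degrees; the focal length in pixels is half the picture's height over the tangent of half this angle, whatever the lens; pixels are square), "cx", "cy" (the principal point, pixels), "world_from_camera" (4x4, takes a point from camera to world coordinates). Camera axes: x right, y up, looking along -z (the intrinsics and any distortion apply to the point x, -y, -z); pixel columns grow to the right and rows downward; lengths in mm; the calibration is good to about 2 mm. A picture is of the moment at which its call begins. There is no depth.
- manip.sign_off(): hands the job in, once; it reports no verdict.
Trained networks look in a picture, given as the dict that the camera call returned (one of the last four; its "shot" number tells which), for a name from the list of things; names that differ only in an ending like _2 or _b are one class to them, and where a whole thing is asked for, a point or a joint stands for the part that bears it (a point fixed in the world has none). Each returns a list of dicts, best first, with "confidence" (0 to 1); they miss things now and then, are a little off and sometimes report something else, mostly with a low value. They report only what shows in the picture. A call takes as long as a camera call.
- imaging.find_in(picture, name): "box" ([left, top, right, bottom] in pixels, round what is visible of it).
The state is a dict: "clock": time; "joints": joint angles; "qvel": joint speeds; "effort": joint torques, N m; "ee_pos": TCP position; "eef_rot": TCP orientation; "wrist_force": force on the tool from outside, world axes, zero at the start; "wrist_torque": the same for the moment, N m; "gripper_width": finger opening in mm.
Only numpy, scipy, OpenCV 4.12 (cv2) and the standard library are available. Lean on these libraries where they do the work, as an engineer would, in place of code of your own. Each camera call takes 0.05 s, during which the arm holds its last target.

## Working session

There is one attempt and no reset: what is moved stays moved. The work goes in short steps, Python scripts to look and compute and a tool call to move; the robot and the scene stay as the last step left them, time stands still between calls to the robot, and variables do not carry over. Pictures are saved under pics/ and viewed, and the job is handed in when it is done.

Besides the shell and the picture viewer there is one more tool, called after ">>>" as name(argument=value, ...) on one line, values as JSON. jog_arm: Moves the arm, as the interface text tells. Its arguments: {"type":"object","properties":{"increments":{"type":"array"}},"required":["increments"]}

```bash
ls; mkdir -p pics; python3 - <<'E'
from workcell import manip, imaging
import cv2
s=manip.observe(); print(s)
for n in ("top","side"):
    p=imaging.capture(n); cv2.imwrite(f"pics/{n}0.png",p["image"])
    print(n,{k:v for k,v in p.items() if k!="image"})
    for t in ["tray","tray_handle","tote","divider","divider_tab","phone","tape","cleaner","old_phone","screwdriver"]:
        try: print(t,[(d["confidence"],[round(x) for x in d["box"]]) for d in imaging.find_in(p,t)][:2])
        except Exception as e: print(t,e)
E
```

```text
pics
{'clock': 0.0, 'joints': array([-1.40847568e+00,  4.94178084e-01,  1.34615927e+00,  3.03377612e-05,
        1.30248102e+00, -9.54839474e-02]), 'qvel': array([-6.98826869e-06,  2.03863980e-03,  1.34430398e-03, -1.16750231e-03,
       -5.12704823e-04, -1.11024030e-03]), 'effort': array([-9.36069009e-04, -8.82160878e+01, -3.83872390e+01, -1.70646231e-04,
        1.02843551e-02, -1.76575298e-06]), 'ee_pos': array([ 159.31475688, -603.99747007,  249.69387202]), 'eef_rot': array([-3.11431452e+00, -4.03667843e-01,  1.84070860e-05]), 'wrist_force': array([-0.03528082, -0.38601781, -0.14002612]), 'wrist_torque': array([ 0.01899727, -0.00372308,  0.00328568]), 'gripper_width': 85.55140553252431}
top {'vfov': 52.706963158148966, 'cx': 280.8018287587633, 'cy': 211.3490924218987, 'world_from_camera': array([[ 2.62993196e-03,  9.88666537e-01, -1.50105173e-01,
         4.15574782e+02],
       [-9.99827689e-01, -1.58646684e-04, -1.85625013e-02,
        -1.66212177e+01],
       [-1.83759376e-02,  1.50128126e-01,  9.88495762e-01,
         1.04054135e+03],
       [ 0.00000000e+00,  0.00000000e+00,
[... 835 characters left out ...]
05783e-01,
        -7.72010446e+02],
       [ 1.13613405e-02,  6.70222259e-01,  7.42073476e-01,
         9.73502928e+02],
       [ 0.00000000e+00,  0.00000000e+00,  0.00000000e+00,
         1.00000000e+00]]), 'shot': 2}
tray [(0.76, [263, 258, 338, 321]), (0.45, [232, 135, 323, 210])]
tray_handle [(0.6, [266, 254, 337, 320])]
tote [(0.71, [232, 130, 320, 209])]
divider [(0.7, [258, 168, 308, 190]), (0.58, [298, 267, 322, 286])]
divider_tab [(0.84, [257, 165, 312, 192])]
phone [(0.59, [246, 141, 296, 167])]
tape [(0.84, [325, 196, 357, 219])]
cleaner [(0.98, [329, 366, 362, 411]), (0.18, [315, 281, 328, 295])]
old_phone [(0.68, [241, 124, 285, 140])]
screwdriver [(0.51, [211, 215, 250, 260])]
```

```bash
python3 - <<'E'
import cv2
a=cv2.imread("pics/top0.png"); b=cv2.imread("pics/side0.png")
c=a[120:310,80:400]; cv2.imwrite("pics/top0z.png",cv2.resize(c,None,fx=2.5,fy=2.5,interpolation=cv2.INTER_CUBIC))
c=b[115:335,200:400]; cv2.imwrite("pics/side0z.png",cv2.resize(c,None,fx=2.7,fy=2.7,interpolation=cv2.INTER_CUBIC))
E
```

```text
(no output)
```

View pics/top0.png

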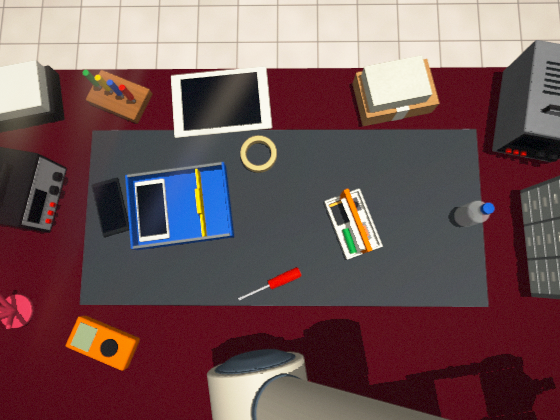

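View pics/top0z.png

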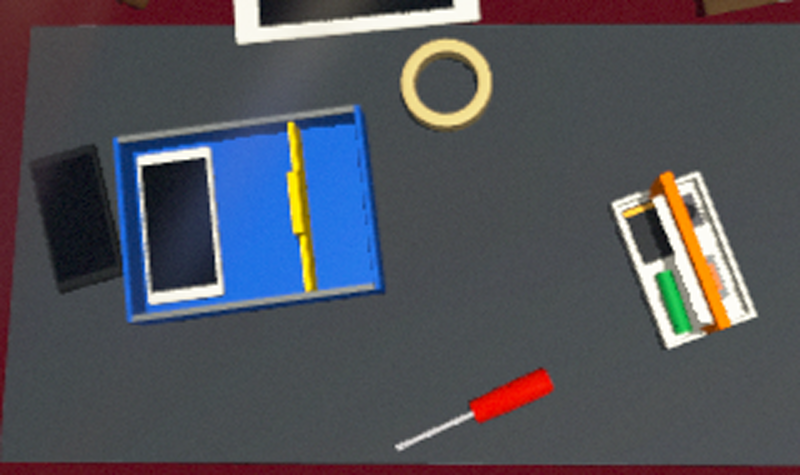

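View pics/side0z.png

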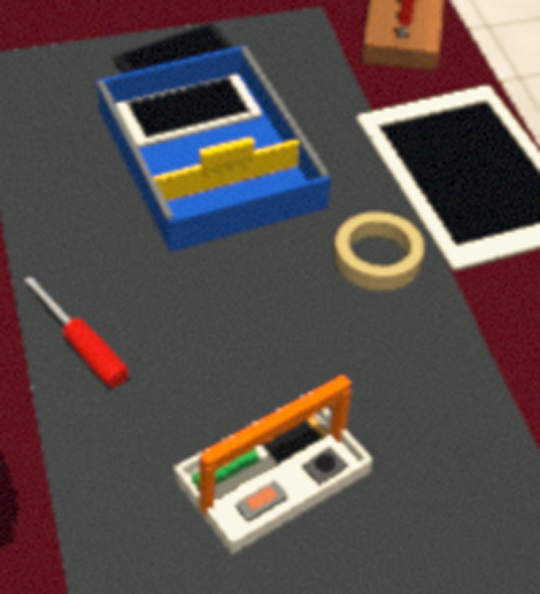

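The tote (zoomed 115–384, 106–321) lies left of the image centre with its bay on the right (-y). The tray with its orange handle lies to the right of it. I'll zoom in further for corners.

```bash
cat > h.py <<'E'
import numpy as np, cv2
def zoom(im,x0,y0,x1,y1,f,name):
    c=cv2.resize(im[y0:y1,x0:x1],None,fx=f,fy=f,interpolation=cv2.INTER_CUBIC)
    for x in range((x0+9)//10*10,x1,10):
        cv2.line(c,(int((x-x0+.5)*f),0),(int((x-x0+.5)*f),6),(255,255,255),1); cv2.putText(c,str(x),(int((x-x0+.5)*f)-10,16),0,.35,(255,255,255),1)
    for y in range((y0+9)//10*10,y1,10):
        cv2.line(c,(0,int((y-y0+.5)*f)),(6,int((y-y0+.5)*f)),(255,255,255),1); cv2.putText(c,str(y),(8,int((y-y0+.5)*f)+4),0,.35,(255,255,255),1)
    cv2.imwrite(name,c)
def project(p,P):
    T=np.linalg.inv(np.array(p["world_from_camera"])); P=np.atleast_2d(P)
    c=P@T[:3,:3].T+T[:3,3]
    f=210/np.tan(np.radians(p["vfov"])/2)
    return np.c_[p["cx"]+f*c[:,0]/-c[:,2], p["cy"]+f*-c[:,1]/-c[:,2]]
def unproj(p,uv,z):
    f=210/np.tan(np.radians(p["vfov"])/2); W=np.array(p["world_from_camera"])
    d=W[:3,:3]@np.array([(uv[0]-p["cx"])/f,-(uv[1]-p["cy"])/f,-1]); o=W[:3,3]
    return o+d*(z-o[2])/d[2]
E
python3 - <<'E'
import cv2; from h import *
a=cv2.imread("pics/top0.png"); b=cv2.imread("pics/side0.png")
zoom(a,120,155,240,255,6,"pics/z1.png"); zoom(a,315,180,390,265,6.5,"pics/z2.png")
zoom(b,225,125,330,215,6,"pics/z3.png"); zoom(b,255,250,345,325,7,"pics/z4.png")
E
```

```text
(no output)
```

View pics/z1.png

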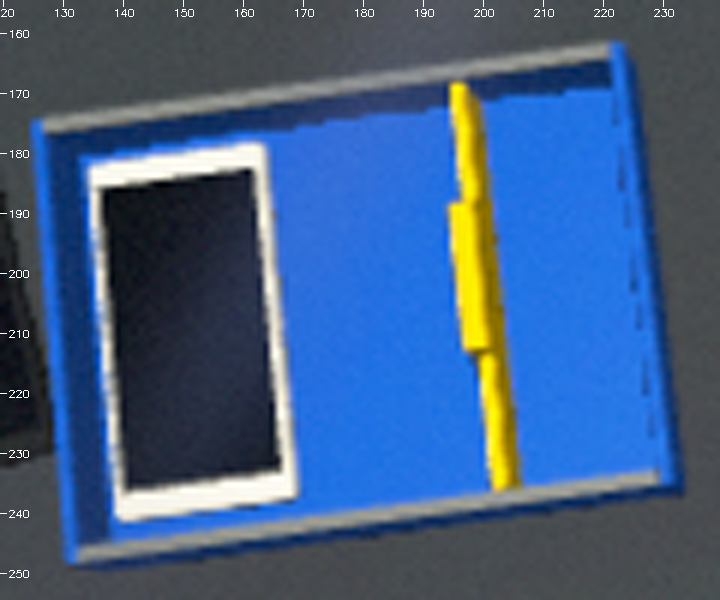

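View pics/z2.png

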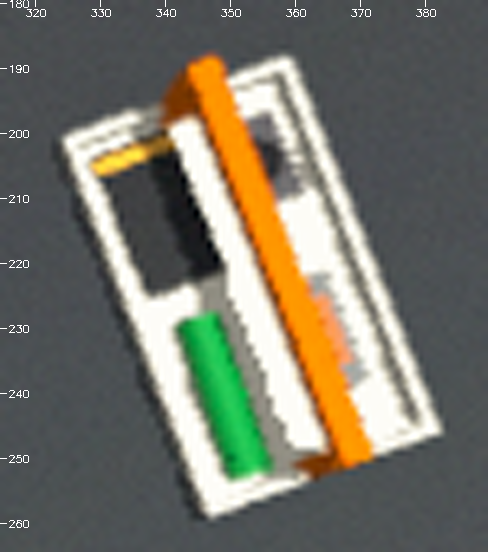

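View pics/z3.png

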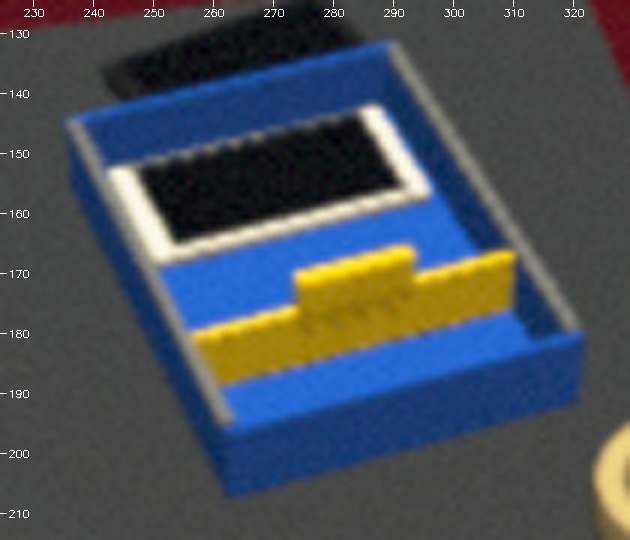

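View pics/z4.png

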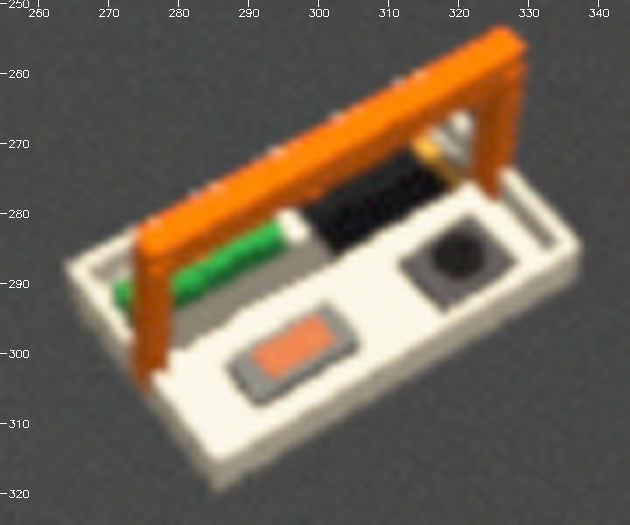

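```bash
cat > fit.py <<'E'
import numpy as np, cv2
from h import *
from scipy.optimize import least_squares
from workcell import imaging
def Z(x0,y0,f): return lambda u,v:(x0+u/f-.5,y0+v/f-.5)
z1,z2,z3,z4=Z(120,155,6),Z(315,180,6.5),Z(225,125,6),Z(255,250,7)
def place(q,L,z0=3):
    L=np.array(L,float); c,s=np.cos(q[2]),np.sin(q[2])
    return np.c_[q[0]+c*L[:,0]-s*L[:,1],q[1]+s*L[:,0]+c*L[:,1],z0+L[:,2]]
def fit(obs,q0,z0=3):
    def r(q):
        o=[]
        for p,L,uv in obs: o.append((project(p,place(q,[L],z0))[0]-uv))
        return np.ravel(o)
    s=least_squares(r,q0,loss='soft_l1'); return s.x,r(s.x).reshape(-1,2)
E
cat > m0.py <<'E'
from fit import *
P={}
for n in("top","side"): P[n]=imaging.capture(n)
import pickle; pickle.dump(P,open("P0.pkl","wb"))
t,s=P["top"],P["side"]
R=44
tote=[(t,(90,120,R),z1(33,122)),(t,(90,-120,R),z1(622,42)),(s,(90,120,R),z3(393,42)),(s,(-90,120,R),z3(68,120)),(s,(90,-120,R),z3(583,335)),(s,(-90,-120,R),z3(225,430)),(s,(-90,-120,0),z3(230,497)),(s,(90,-120,0),z3(580,402)),(t,(-90,-120,0),z1(683,492)),(t,(-90,120,0),z1(70,563))]
q,r=fit(tote,(450,100,0.)); print("tote",q,"\n",r.round(1))
a=np.pi/2-1.2
tr=[(s,(-75,45,20),z4(66,266)),(s,(75,45,20),z4(510,172)),(s,(75,-45,20),z4(580,243)),(s,(-75,-45,20),z4(217,460)),(s,(75,-45,0),z4(577,275)),(s,(-75,-45,0),z4(220,492)),
(t,(75,45,20),z2(62,138)),(t,(75,-45,20),z2(288,55)),(t,(-75,-45,20),z2(441,433)),(t,(-75,45,20),z2(210,520)),
(t,(75,6,90),z2(187,60)),(t,(75,-6,90),z2(220,58)),(t,(-75,-6,90),z2(373,455)),(t,(-75,6,90),z2(340,467)),
(s,(75,6,90),z4(500,26)),(s,(75,-6,90),z4(526,45)),(s,(-75,6,90),z4(135,232))]
q2,r=fit(tr,(450,-150,0.3)); print("tray",q2,"\n",r.round(1))
# overlay
for n,p,(x0,y0,x1,y1,f) in(("top",t,(120,155,240,255,6)),("side",s,(225,125,330,215,6))):
    print(n)
    # divider d from tab: print candidate points
    for d in(-55,-45,-36):
        print(d,project(p,place(q,[(30,d-5,62),(-30,d-5,62),(30,d+5,62),(-30,d+5,62),(85,d+3,42),(85,d-3,42)])).round(1).tolist())
    for y in (72,76): print("ph",project(p,place(q,[(75,y-37,14),(-75,y-37,14)])).round(1).tolist())
np.savez("q0.npz",tote=q,tray=q2)
E
python3 m0.py
```

```text
tote [582.66521956 250.67814048   6.41049863] 
 [[-0.8 -0.3]
 [-0.5  0.5]
 [ 1.  -0.3]
 [ 0.4 -0.6]
 [ 0.6  0.3]
 [ 0.4  0.3]
 [-0.1  0.1]
 [ 0.   0.1]
 [-0.3  0.8]
 [ 5.   1.2]]
tray [ 5.40801880e+02 -1.71116464e+02  3.49331269e-01] 
 [[  0.9  -0. ]
 [-11.9 -14.4]
 [  0.4   0.7]
 [  0.5   0.1]
 [  0.1   0.7]
 [ -0.1  -0. ]
 [  0.2   0.1]
 [ -0.    0.4]
 [ -0.5   0.1]
 [ -0.2  -0.3]
 [ -0.4   1. ]
 [ -0.5  -0.5]
 [  0.4   0.6]
 [  0.5   0.6]
 [  1.3  -0.3]
 [  0.7   0.4]
 [ -0.1  -0.4]]
top
-55 [[198.9, 187.7], [201.3, 212.7], [194.7, 188.3], [197.1, 213.2], [195.2, 167.8], [197.6, 167.5]]
-45 [[194.7, 188.3], [197.1, 213.2], [190.4, 188.8], [192.8, 213.8], [191.1, 168.3], [193.5, 168.0]]
-36 [[190.9, 188.7], [193.2, 213.7], [186.7, 189.3], [189.0, 214.3], [187.4, 168.8], [189.8, 168.4]]
ph [[163.2, 178.9], [168.3, 238.7]]
ph [[161.6, 179.1], [166.7, 238.9]]
side
-55 [[294.9, 167.5], [275.3, 172.4], [293.6, 165.3], [274.0, 170.2], [311.1, 166.4], [312.0, 167.7]]
-45 [[293.6, 165.3], [274.0, 170.2], [292.3, 163.1], [272.8, 168.0], [309.8, 164.3], [310.6, 165.6]]
-36 [[292.5, 163.3], [272.9, 168.2], [291.2, 161.1], [271.7, 166.0], [308.6, 162.4], [309.4, 163.6]]
ph [[296.4, 156.2], [250.1, 167.6]]
ph [[295.9, 155.4], [249.7, 166.8]]
```

```bash
cat > inc.py <<'E'
import numpy as np
from workcell import manip
from scipy.spatial.transform import Rotation as Ro
def tgt(x,y,z,yaw):
    s=manip.observe(); R=Ro.from_rotvec(s["eef_rot"]).as_matrix()
    d=R.T@(np.array([x,y,z])-s["ee_pos"])/1000
    cur=np.arctan2(R[1,0],R[0,0]); t=np.degrees((cur-yaw+np.pi)%(2*np.pi)-np.pi)
    print("shift",d.round(4),"turn",round(t,2),"| yaw",round(cur,4),"ee",s["ee_pos"].round(1),"tilt z",R[:,2].round(4),"F",s["wrist_force"].round(1),"w",round(s["gripper_width"],1),"t",s["clock"],"j6",s["joints"].round(2))
def tote(q,a,b): c,s=np.cos(q[2]),np.sin(q[2]); return q[0]+c*a-s*b,q[1]+s*a+c*b
E
python3 - <<'E'
from inc import *
q=np.load("q0.npz")["tote"]; print(manip.tip_reach)
x,y=tote(q,0,-85); print(x,y); tgt(x,y,150,q[2])
E
```

```text
19.0
593.4576412480471 166.3660794521999
shift [ 0.6162 -0.6346  0.1003] turn 7.48 | yaw 0.2578 ee [ 159.4 -604.3  250.3] tilt z [ 0.  0. -1.] F [ 1.5 -0.2 -0.3] w 85.6 t 1.2 j6 [-1.41  0.49  1.35  0.    1.3  -0.1 ]
```

>>> jog_arm(increments=[0, 0.616, -0.635, 0, 7.5, 0, 0.616, -0.635, 0, 7.5, 0, 0.616, -0.635, 0, 7.5, 0, 0.616, -0.635, 0, 7.5, 0, 0.616, -0.635, 0, 7.5, 0, 0.616, -0.635, 0, 7.5, 0, 0.616, -0.635, 0, 7.5, 0, 0.616, -0.635, 0, 7.5, 0, 0.616, -0.635, 0, 7.5, 0, 0.616, -0.635, 0, 7.5, 0, 0.616, -0.635, 0, 7.5, 0, 0.616, -0.635, 0, 7.5])

```text
clock: 2.4
ee_pos: [454.3, -79.4, 250.6]
eef_rot: [3.135, 0.199, 0.001]
wrist_force: [0.9, -1.4, 0.0]
gripper_width: 0.1
```

```bash
python3 - <<'E'
from inc import *
q=np.load("q0.npz")["tote"]
x,y=tote(q,0,-85); tgt(x,y,150,q[2])
E
```

```text
shift [ 0.1691 -0.2262  0.1006] turn -0.03 | yaw 0.1269 ee [454.3 -79.4 250.6] tilt z [ 7.e-04 -3.e-04 -1.e+00] F [ 0.9 -1.4  0. ] w 0.1 t 2.4 j6 [-0.3   0.26  1.73 -0.    1.14  1.14]
```

>>> jog_arm(increments=[0, 0.169, -0.226, 0.05, 0, 0, 0.169, -0.226, 0.1, 0, 0, 0.169, -0.226, 0.1, 0, 0, 0.169, -0.226, 0.1, 0, 0, 0.169, -0.226, 0.1, 0, 0, 0.169, -0.226, 0.1, 0, 0, 0.169, -0.226, 0.1, 0, 0, 0.169, -0.226, 0.1, 0, 0, 0.169, -0.226, 0.1, 0, 0, 0.169, -0.226, 0.1, 0])

```text
clock: 3.4
ee_pos: [592.5, 163.2, 151.0]
eef_rot: [3.135, 0.197, 0.001]
wrist_force: [-0.1, -0.5, 0.7]
gripper_width: -0.3
```

```bash
python3 - <<'E'
from inc import *
from workcell import imaging
from h import *
q=np.load("q0.npz")["tote"]
x,y=tote(q,0,-85); tgt(x,y,64,q[2])
p=imaging.capture("side"); zoom(p["image"],215,60,345,215,3.8,"pics/s1.png")
E
```

```text
shift [ 0.0013 -0.0031  0.087 ] turn -0.09 | yaw 0.1257 ee [592.5 163.2 151. ] tilt z [ 6.e-04  0.e+00 -1.e+00] F [-0.1 -0.5  0.7] w -0.3 t 3.4 j6 [ 0.17  0.59  1.48 -0.    1.07  1.62]
```

View pics/s1.png

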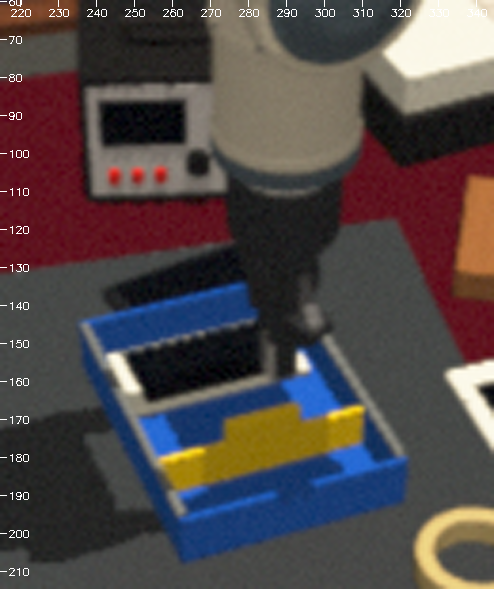

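Fingertips show at about (288,160), high above the bay; I'll lower them.

>>> jog_arm(increments=[0, 0.001, 0, 0.03, 0, 0, 0.001, 0, 0.055, 0, 0, 0.001, 0, 0.07, 0, 0, 0.001, 0, 0.08, 0, 0, 0.001, 0, 0.087, 0, 0, 0.001, 0, 0.087, 0, 0, 0.001, 0, 0.087, 0])

```text
clock: 4.15
ee_pos: [593.9, 164.2, 63.9]
eef_rot: [-3.135, -0.199, -0.001]
wrist_force: [-0.2, 0.4, -0.3]
gripper_width: 0.2
```

```bash
python3 - <<'E'
from inc import *
from workcell import imaging
from h import *
q=np.load("q0.npz")["tote"]
x,y=tote(q,0,-8.5-3); tgt(x,y,64,q[2])
p=imaging.capture("side"); print(project(p,[592.5,163.2,132]),project(p,[592.5,163.2,45]))
zoom(p["image"],215,120,345,215,6,"pics/s2.png")
p=imaging.capture("top");zoom(p["image"],110,140,260,260,5,"pics/t2.png")
E
```

```text
shift [-0.0002 -0.0757 -0.0001] turn -0.03 | yaw 0.1267 ee [593.9 164.2  63.9] tilt z [ 9.e-04  1.e-04 -1.e+00] F [-0.2  0.4 -0.3] w 0.2 t 4.15 j6 [ 0.17  0.7   1.54 -0.    0.9   1.62]
[[288.82347241 158.20734588]] [[288.19295749 181.56860513]]
```

View pics/s2.png

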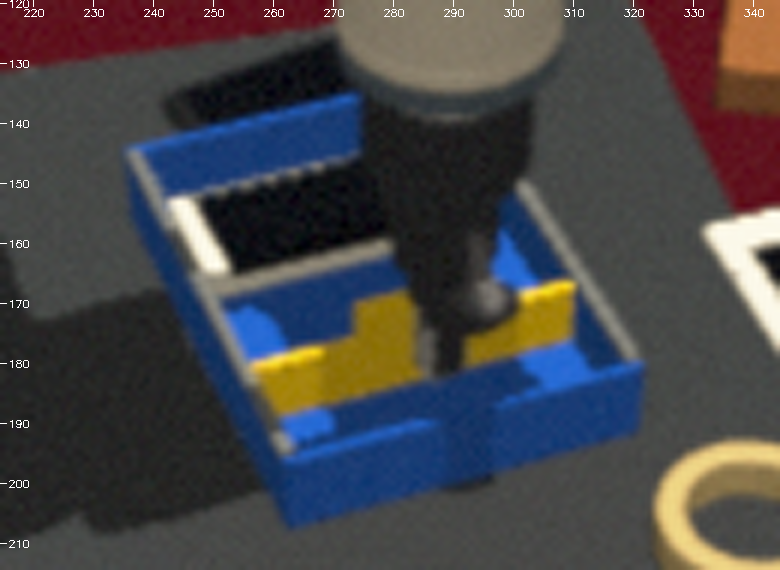

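View pics/t2.png

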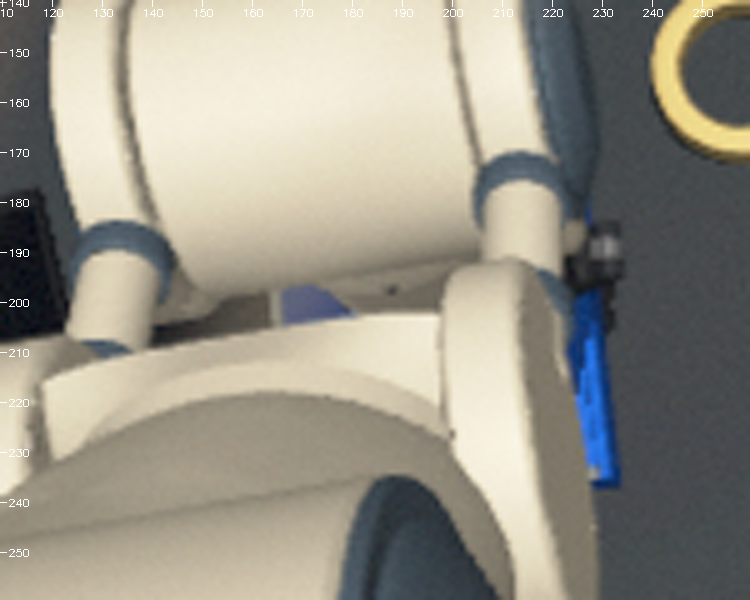

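The fingertips sit at (288,182) in front of the tab, inside the bay; the divider hasn't moved. I'll push it along -tool y.

>>> jog_arm(increments=[0, 0, -0.008, 0, 0, 0, 0, -0.015, 0, 0, 0, 0, -0.021, 0, 0, 0, 0, -0.027, 0, 0, 0, 0, -0.033, 0, 0, 0, 0, -0.039, 0, 0, 0, 0, -0.045, 0, 0, 0, 0, -0.051, 0, 0, 0, 0, -0.057, 0, 0, 0, 0, -0.062, 0, 0, 0, 0, -0.066, 0, 0, 0, 0, -0.066, 0, 0])

```text
clock: 5.45
ee_pos: [585.1, 230.3, 63.2]
eef_rot: [-3.135, -0.2, -0.0]
wrist_force: [-0.9, -0.3, 0.5]
gripper_width: -0.3
```

```bash
python3 - <<'E'
from inc import *
from workcell import imaging
from h import *
from fit import place
q=np.load("q0.npz")["tote"]
x,y=tote(q,0,-8.5-3); tgt(x,y,64,q[2])
p=imaging.capture("side")
for d in(-5,0,5,10,15): print(d,project(p,place(q,[(30,d+5,62),(-30,d+5,62),(85,d+3,42),(85,d-3,42),(-85,d-3,5),(85,d-3,5)])).round(1).tolist())
zoom(p["image"],215,120,345,215,6,"pics/s3.png")
E
```

```text
shift [ 0.0002 -0.009  -0.0008] turn -0.0 | yaw 0.1273 ee [585.1 230.3  63.2] tilt z [ 0.e+00  2.e-04 -1.e+00] F [-0.9 -0.3  0.5] w -0.3 t 5.45 j6 [0.28 0.72 1.51 0.   0.92 1.72]
-5 [[287.3, 154.5], [268.0, 159.2], [304.5, 155.9], [305.3, 157.1], [251.6, 179.9], [304.7, 166.4]]
0 [[286.6, 153.5], [267.4, 158.2], [303.9, 154.9], [304.6, 156.1], [251.1, 178.8], [304.1, 165.4]]
5 [[286.0, 152.5], [266.9, 157.1], [303.2, 153.8], [304.0, 155.1], [250.6, 177.7], [303.4, 164.3]]
10 [[285.4, 151.4], [266.3, 156.1], [302.6, 152.8], [303.3, 154.0], [250.0, 176.6], [302.8, 163.3]]
15 [[284.8, 150.4], [265.7, 155.0], [301.9, 151.8], [302.7, 153.0], [249.5, 175.5], [302.2, 162.3]]
```

View pics/s3.png

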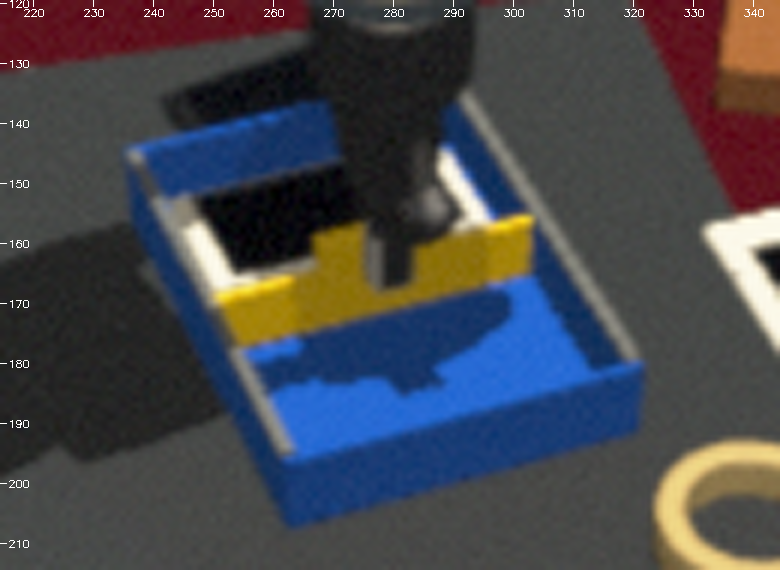

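Divider plate's top right corner at (303,155) and tab corner at (267,158): the joint is near 0. About 11 mm more.

>>> jog_arm(increments=[0, 0, -0.004, 0, 0, 0, 0, -0.008, 0, 0, 0, 0, -0.011, 0, 0, 0, 0, -0.011, 0, 0, 0, 0, -0.011, 0, 0])

```text
clock: 6.0
ee_pos: [583.8, 240.8, 63.3]
eef_rot: [-3.135, -0.199, -0.0]
wrist_force: [0.6, 0.6, 0.1]
gripper_width: 0.1
```

```bash
python3 - <<'E'
from inc import *
from workcell import imaging
from h import *
q=np.load("q0.npz")["tote"]
x,y=tote(q,0,-8.5-3); tgt(x,y,64,q[2])
p=imaging.capture("side")
zoom(p["image"],215,120,345,215,6,"pics/s4.png")
E
```

```text
shift [ 0.0001  0.0016 -0.0007] turn -0.02 | yaw 0.1271 ee [583.8 240.8  63.3] tilt z [ 1.e-04  2.e-04 -1.e+00] F [0.6 0.6 0.1] w 0.1 t 6.0 j6 [0.3  0.72 1.5  0.   0.92 1.74]
```

View pics/s4.png

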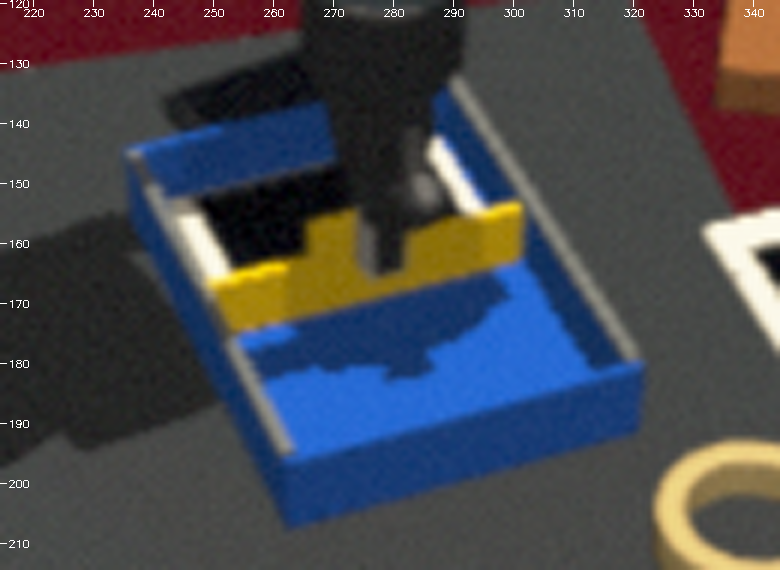

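Plate bottom-right at (301.7,163.2) puts the divider at about +10 mm. Backing off, lifting and going to the tray.

>>> jog_arm(increments=[0, 0, 0.02, 0, 0, 0, 0, 0.02, -0.01, 0, 0, 0, 0.02, -0.05, 0, 0, 0, 0.02, -0.1, 0, 0, 0, 0.02, -0.15, 0, 0.08, 0, 0.07, -0.15, 0, 0.08, 0, 0.12, -0.15, 0, 0.08, 0, 0.17, -0.15, 0, 0.08, 0, 0.22, -0.15, 0])

```text
clock: 6.95
ee_pos: [611.7, 20.9, 214.1]
eef_rot: [-3.135, -0.2, -0.001]
wrist_force: [0.9, 0.8, -0.2]
gripper_width: 58.1
```

```bash
python3 - <<'E'
from inc import *
q=np.load("q0.npz")["tray"]
tgt(q[0],q[1],180,q[2])
E
```

```text
shift [-0.0947  0.1815  0.034 ] turn -12.73 | yaw 0.1272 ee [611.7  20.9 214.1] tilt z [ 9.e-04  1.e-04 -1.e+00] F [ 0.9  0.8 -0.2] w 58.1 t 6.95 j6 [-0.06  0.51  1.42  0.    1.21  1.38]
```

>>> jog_arm(increments=[0.06, -0.095, 0.18, 0.03, -12.7, 0.06, -0.095, 0.18, 0.03, -12.7, 0.06, -0.095, 0.18, 0.03, -12.7, 0.06, -0.095, 0.18, 0.03, -12.7, 0.06, -0.095, 0.18, 0.03, -12.7, 0.06, -0.095, 0.18, 0.03, -12.7, 0.06, -0.095, 0.18, 0.03, -12.7, 0.06, -0.095, 0.18, 0.03, -12.7])

```text
clock: 7.75
ee_pos: [540.8, -166.9, 183.7]
eef_rot: [3.094, 0.547, 0.001]
wrist_force: [0.2, -0.3, -0.4]
gripper_width: 59.9
```

```bash
python3 - <<'E'
from inc import *
from workcell import imaging
from h import *
q=np.load("q0.npz")["tray"]
tgt(q[0],q[1],83,q[2])
p=imaging.capture("side"); zoom(p["image"],240,130,360,330,3,"pics/s5.png"); zoom(p["image"],225,125,330,215,6,"pics/s5b.png")
E
```

```text
shift [-0.0016  0.004   0.1007] turn 0.03 | yaw 0.3499 ee [ 540.8 -166.9  183.7] tilt z [ 6.e-04  0.e+00 -1.e+00] F [ 0.2 -0.3 -0.4] w 59.9 t 7.75 j6 [-0.4   0.49  1.57  0.    1.08  0.82]
```

View pics/s5.png

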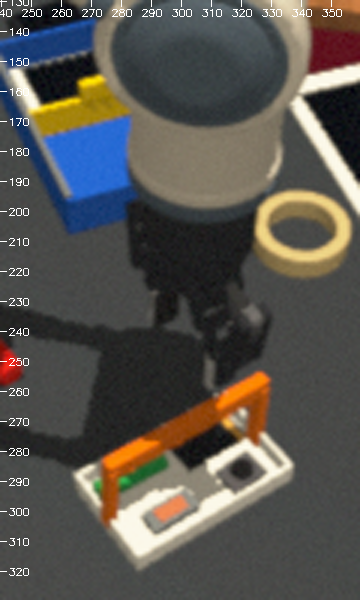

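View pics/s5b.png

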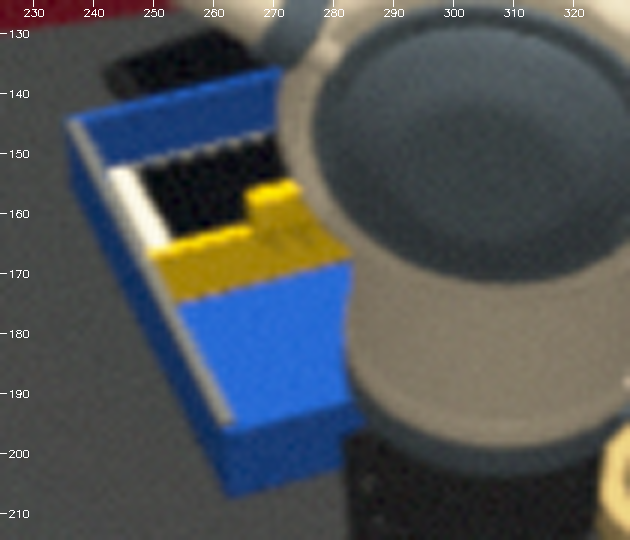

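The gripper stands over the handle and the divider stays at +10 mm (tab corner 265,156). Descending astride the bar.

>>> jog_arm(increments=[0.06, -0.001, 0.003, 0.03, 0, 0.06, -0.001, 0.003, 0.055, 0, 0.06, -0.001, 0.003, 0.075, 0, 0.06, -0.001, 0.003, 0.09, 0, 0.06, -0.001, 0.003, 0.1, 0, 0.06, -0.001, 0.003, 0.1, 0, 0.06, -0.001, 0.003, 0.1, 0])

```text
clock: 8.5
ee_pos: [540.7, -171.0, 83.7]
eef_rot: [3.094, 0.546, 0.001]
wrist_force: [-0.5, 0.5, 0.3]
gripper_width: 60.4
```

```bash
python3 - <<'E'
from inc import *
from workcell import imaging
from h import *
q=np.load("q0.npz")["tray"]
tgt(q[0],q[1],83,q[2])
p=imaging.capture("side"); zoom(p["image"],255,230,345,325,6,"pics/s6.png")
E
```

```text
shift [0.0001 0.0001 0.0007] turn -0.01 | yaw 0.3491 ee [ 540.7 -171.    83.7] tilt z [ 4.e-04 -2.e-04 -1.e+00] F [-0.5  0.5  0.3] w 60.4 t 8.5 j6 [-0.41  0.63  1.66  0.    0.86  0.81]
```

View pics/s6.png

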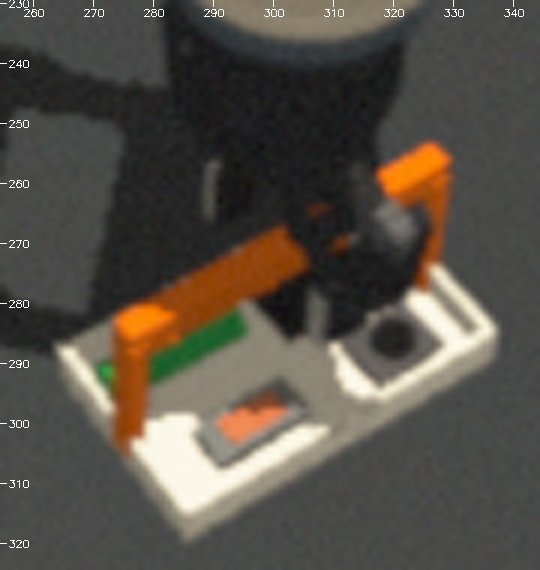

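The fingers straddle the bar near its middle (305,270). Closing.

>>> jog_arm(increments=[0.03, 0, 0, 0, 0, 0.015, 0, 0, 0, 0, 0.005, 0, 0, 0, 0, 0, 0, 0, 0, 0, 0, 0, 0, 0, 0, 0, 0, 0, 0, 0, 0, 0, 0, 0, 0, 0, 0, 0, 0, 0])

```text
clock: 9.35
ee_pos: [540.5, -171.5, 83.6]
eef_rot: [3.094, 0.545, 0.001]
wrist_force: [-0.4, -0.9, 5.9]
gripper_width: 10.8
```

```bash
python3 - <<'E'
from inc import *
q=np.load("q0.npz")["tray"]
tgt(q[0],q[1],83,q[2])
E
```

```text
shift [ 0.0004 -0.0003  0.0006] turn -0.05 | yaw 0.3485 ee [ 540.5 -171.5   83.6] tilt z [ 6.e-04 -4.e-04 -1.e+00] F [-0.4 -0.9  5.9] w 10.8 t 9.35 j6 [-0.41  0.63  1.66 -0.    0.86  0.81]
```

Gripped at 10.8 mm. Lifting slowly.

>>> jog_arm(increments=[0, 0, 0, -0.001, 0, 0, 0, 0, -0.004, 0, 0, 0, 0, -0.009, 0, 0, 0, 0, -0.016, 0, 0, 0, 0, -0.025, 0, 0, 0, 0, -0.035, 0, 0, 0, 0, -0.045, 0, 0, 0, 0, -0.054, 0, 0, 0, 0, -0.061, 0, 0, 0, 0, -0.066, 0, 0, 0, 0, -0.069, 0, 0, 0, 0, -0.07, 0])

```text
clock: 10.55
ee_pos: [540.3, -171.3, 153.5]
eef_rot: [3.094, 0.545, 0.0]
wrist_force: [0.3, 1.4, -3.7]
gripper_width: 10.8
```

```bash
python3 - <<'E'
from inc import *
from workcell import imaging
from h import *
q=np.load("q0.npz")["tote"]
x,y=tote(q,0,-54); tgt(x,y,200,q[2])
p=imaging.capture("side"); zoom(p["image"],250,190,360,330,4,"pics/s7.png")
p=imaging.capture("top"); zoom(p["image"],300,160,410,280,4,"pics/t7.png")
E
```

```text
shift [ 0.1721 -0.3294 -0.0465] turn 12.68 | yaw 0.3486 ee [ 540.3 -171.3  153.5] tilt z [ 0. -0. -1.] F [ 0.3  1.4 -3.7] w 10.8 t 10.55 j6 [-0.41  0.53  1.6  -0.    1.01  0.81]
```

View pics/s7.png

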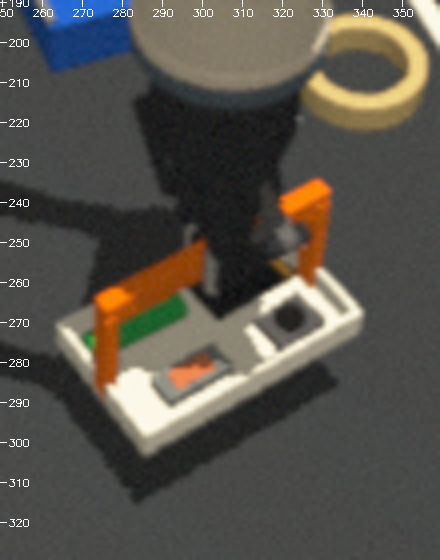

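Tray lifted level, all four parts inside. Carrying with a smooth profile.

>>> jog_arm(increments=[0, 0.0006, -0.0011, -0.001, 0.4, 0, 0.0024, -0.0046, -0.003, 1, 0, 0.0054, -0.0103, -0.007, 2, 0, 0.0096, -0.0183, -0.012, 3.2, 0, 0.0149, -0.0286, -0.018, 4.6, 0, 0.0215, -0.0412, -0.024, 6.2, 0, 0.0292, -0.056, -0.03, 7.8, 0, 0.0382, -0.0731, -0.036, 9.3, 0, 0.0483, -0.0926, -0.04, 10.6, 0, 0.0597, -0.1143, -0.043, 11.6, 0, 0.0722, -0.1383, -0.045, 12.3, 0, 0.086, -0.165, -0.045, 12.7])

```text
clock: 11.85
ee_pos: [564.8, 14.5, 198.9]
eef_rot: [3.135, 0.197, 0.001]
wrist_force: [1.4, 0.1, -4.1]
gripper_width: 11.1
```

>>> jog_arm(increments=[0, 0.0076, -0.0288, 0, 0, 0, 0.0146, -0.055, 0, 0, 0, 0.0208, -0.0787, 0, 0, 0, 0.0265, -0.1, 0, 0, 0, 0.0314, -0.1187, 0, 0, 0, 0.0357, -0.135, 0, 0, 0, 0.0393, -0.1486, 0, 0, 0, 0.0423, -0.16, 0, 0, 0, 0.0446, -0.1687, 0, 0, 0, 0.0463, -0.175, 0, 0, 0, 0.0473, -0.1787, 0, 0, 0, 0.0476, -0.18, 0, 0])

```text
clock: 13.05
ee_pos: [589.2, 197.8, 198.2]
eef_rot: [3.135, 0.199, -0.0]
wrist_force: [0.4, 0.2, -3.6]
gripper_width: 11.1
```

```bash
python3 - <<'E'
from inc import *
from workcell import imaging
from h import *
q=np.load("q0.npz")["tote"]
x,y=tote(q,0,-54); tgt(x,y,100,q[2])
p=imaging.capture("side"); zoom(p["image"],220,60,360,215,4,"pics/s8.png")
import pickle; pickle.dump(p,open("P8.pkl","wb"))
E
```

```text
shift [0.0002 0.0007 0.0982] turn -0.03 | yaw 0.1268 ee [589.2 197.8 198.2] tilt z [-1.e-04 -1.e-04 -1.e+00] F [ 0.4  0.2 -3.6] w 11.1 t 13.05 j6 [ 0.23  0.54  1.42 -0.    1.19  1.67]
```

View pics/s8.png

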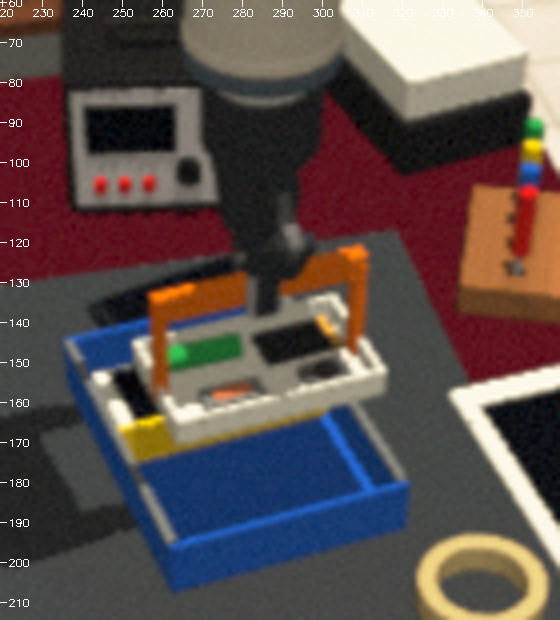

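```bash
python3 - <<'E'
import pickle,numpy as np
from h import *; from fit import place,fit,Z
p=pickle.load(open("P8.pkl","rb")); z=Z(220,60,4); q=np.load("q0.npz")["tote"]
obs=[((-75,45,20),z(132,345)),((-75,-45,20),z(172,418)),((-75,-45,0),z(178,443)),((75,-45,20),z(387,372)),((75,-45,0),z(384,396)),((75,6,90),z(360,245)),((-75,-6,90),z(152,300))]
x,r=fit([(p,a,b) for a,b in obs],(589,198,.127),117.7); print(x,r.round(1).tolist())
E
```

```text
[5.87836332e+02 1.99484002e+02 1.09377654e-01] [[0.3, -1.6], [0.6, 0.8], [-0.7, 0.2], [-0.6, 0.1], [-0.4, -0.3], [0.4, -0.1], [0.3, 0.4]]
```

Tray is level over the bay, at its centre to within 2 mm. Lowering in stages.

>>> jog_arm(increments=[0, 0, 0, 0.002, 0, 0, 0, 0, 0.006, 0, 0, 0, 0, 0.012, 0, 0, 0, 0, 0.02, 0, 0, 0, 0, 0.029, 0, 0, 0, 0, 0.038, 0, 0, 0, 0, 0.046, 0, 0, 0, 0, 0.052, 0, 0, 0, 0, 0.056, 0, 0, 0, 0, 0.059, 0, 0, 0, 0, 0.06, 0, 0, 0, 0, 0.06, 0])

```text
clock: 14.3
ee_pos: [589.2, 197.8, 138.3]
eef_rot: [-3.135, -0.199, -0.0]
wrist_force: [-0.0, -0.1, -3.7]
gripper_width: 11.1
```

```bash
python3 - <<'E'
from inc import *
from workcell import imaging
from h import *
q=np.load("q0.npz")["tote"]
x,y=tote(q,0,-54); tgt(x,y,88.6,q[2])
p=imaging.capture("side"); zoom(p["image"],220,110,340,215,6,"pics/s9.png")
E
```

```text
shift [0.0002 0.0007 0.0497] turn -0.02 | yaw 0.127 ee [589.2 197.8 138.3] tilt z [ 1.e-04  0.e+00 -1.e+00] F [-0.  -0.1 -3.7] w 11.1 t 14.3 j6 [ 0.23  0.61  1.47 -0.    1.06  1.67]
```

View pics/s9.png

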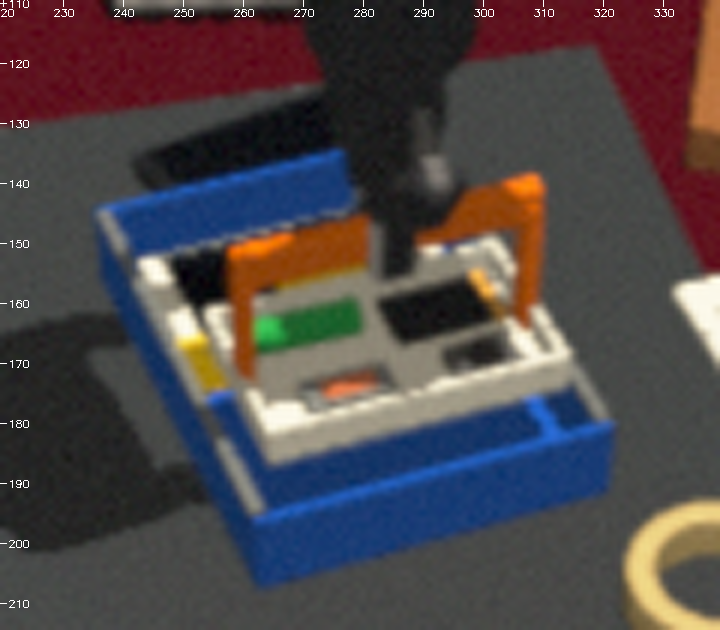

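Tray is above the bay, corners inside the rails. Continuing to about 6 mm above the floor.

>>> jog_arm(increments=[0, 0, 0, 0.002, 0, 0, 0, 0, 0.006, 0, 0, 0, 0, 0.011, 0, 0, 0, 0, 0.017, 0, 0, 0, 0, 0.023, 0, 0, 0, 0, 0.029, 0, 0, 0, 0, 0.034, 0, 0, 0, 0, 0.038, 0, 0, 0, 0, 0.041, 0, 0, 0, 0, 0.043, 0, 0, 0, 0, 0.044, 0])

```text
clock: 15.45
ee_pos: [589.2, 197.7, 94.2]
eef_rot: [-3.135, -0.199, -0.0]
wrist_force: [-0.7, -1.2, -3.3]
gripper_width: 11.0
```

```bash
python3 - <<'E'
from inc import *
from workcell import imaging
from h import *
q=np.load("q0.npz")["tote"]
x,y=tote(q,0,-54); tgt(x,y,88.6,q[2])
p=imaging.capture("side"); zoom(p["image"],220,110,340,215,6,"pics/s10.png")
E
```

```text
shift [0.0002 0.0006 0.0056] turn -0.03 | yaw 0.1269 ee [589.2 197.7  94.2] tilt z [ 0.  0. -1.] F [-0.7 -1.2 -3.3] w 11.0 t 15.45 j6 [0.23 0.67 1.51 0.   0.97 1.67]
```

View pics/s10.png

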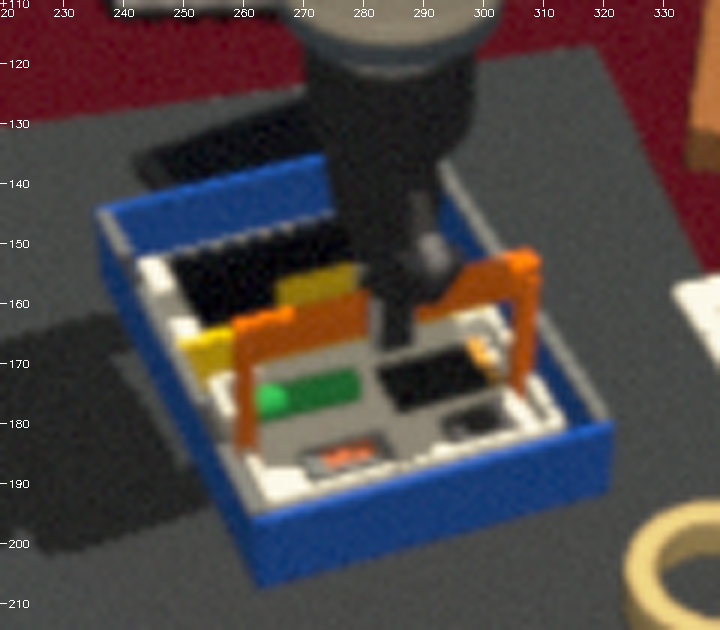

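In the bay, clear all around, force unchanged at -3.3 N. Final lowering at 1 mm per row.

>>> jog_arm(increments=[0, 0, 0, 0.001, 0, 0, 0, 0, 0.002, 0, 0, 0, 0, 0.003, 0, 0, 0, 0, 0.004, 0, 0, 0, 0, 0.0045, 0, 0, 0, 0, 0.005, 0])

```text
clock: 16.1
ee_pos: [589.2, 197.8, 89.3]
eef_rot: [-3.135, -0.199, 0.0]
wrist_force: [-0.3, -0.1, -4.0]
gripper_width: 11.2
```

>>> jog_arm(increments=[0, 0, 0, 0.0003, 0, 0, 0, 0, 0.0006, 0, 0, 0, 0, 0.0006, 0])

```text
clock: 16.4
ee_pos: [589.2, 197.7, 88.7]
eef_rot: [-3.135, -0.199, -0.0]
wrist_force: [-0.2, -0.7, -4.0]
gripper_width: 10.6
```

>>> jog_arm(increments=[0, 0, 0, 0.0005, 0, 0, 0, 0, 0.001, 0, 0, 0, 0, 0.001, 0])

```text
clock: 16.7
ee_pos: [589.3, 197.6, 88.6]
eef_rot: [3.135, 0.199, 0.001]
wrist_force: [-5.0, -3.0, 13.1]
gripper_width: 10.9
```

Contact (floor takes the weight). Easing off 0.5 mm and opening gradually.

>>> jog_arm(increments=[0, 0, 0, -0.0005, 0, 0, 0, 0, -0.0005, 0, 0.02, 0, 0, -0.0005, 0, 0.03, 0, 0, -0.0005, 0, 0.04, 0, 0, -0.0005, 0, 0.05, 0, 0, -0.0005, 0, 0.05, 0, 0, -0.0005, 0, 0.05, 0, 0, -0.0005, 0])

```text
clock: 17.5
ee_pos: [589.2, 197.7, 88.1]
eef_rot: [-3.135, -0.199, -0.0]
wrist_force: [-0.3, 0.0, 0.0]
gripper_width: 50.3
```

>>> jog_arm(increments=[0.05, 0, 0, -0.01, 0, 0.05, 0, 0, -0.03, 0, 0.05, 0, 0, -0.06, 0, 0.05, 0, 0, -0.1, 0, 0.05, 0, 0, -0.14, 0, 0.05, 0, 0, -0.18, 0, 0.05, 0, 0.05, -0.18, 0, 0.05, 0, 0.1, -0.18, 0, 0.05, 0, 0.15, -0.18, 0, 0.05, 0, 0.2, -0.18, 0, 0.05, 0, 0.25, -0.18, 0, 0.05, 0, 0.3, -0.18, 0])

```text
clock: 18.7
ee_pos: [627.0, -101.9, 269.2]
eef_rot: [3.135, 0.199, 0.001]
wrist_force: [0.5, 1.5, 0.2]
gripper_width: 49.8
```

>>> jog_arm(increments=[0.05, 0, 0.05, 0, 0, 0.05, 0, 0.1, 0, 0, 0.05, 0, 0.15, 0, 0, 0.05, 0, 0.2, 0, 0, 0.05, 0, 0.2, 0, 0, 0.05, 0, 0.2, 0, 0])

```text
clock: 19.3
ee_pos: [652.1, -299.4, 268.4]
eef_rot: [-3.135, -0.196, 0.0]
wrist_force: [-0.4, 0.9, 0.6]
gripper_width: 49.9
```

```bash
python3 - <<'E'
from inc import *
from workcell import imaging
from h import *
import pickle
P={}
for n in("side","top"):
    P[n]=imaging.capture(n); cv2.imwrite(f"pics/{n}F.png",P[n]["image"])
zoom(P["side"]["image"],220,110,340,215,6,"pics/s11.png");zoom(P["top"]["image"],120,155,240,255,6,"pics/t11.png")
pickle.dump(P,open("PF.pkl","wb")); s=manip.observe(); print(s["ee_pos"],s["wrist_force"],s["clock"])
E
```

```text
[ 652.36607347 -297.34544589  268.60932545] [-0.01831531  0.18704243  0.27251319] 19.4
```

View pics/s11.png

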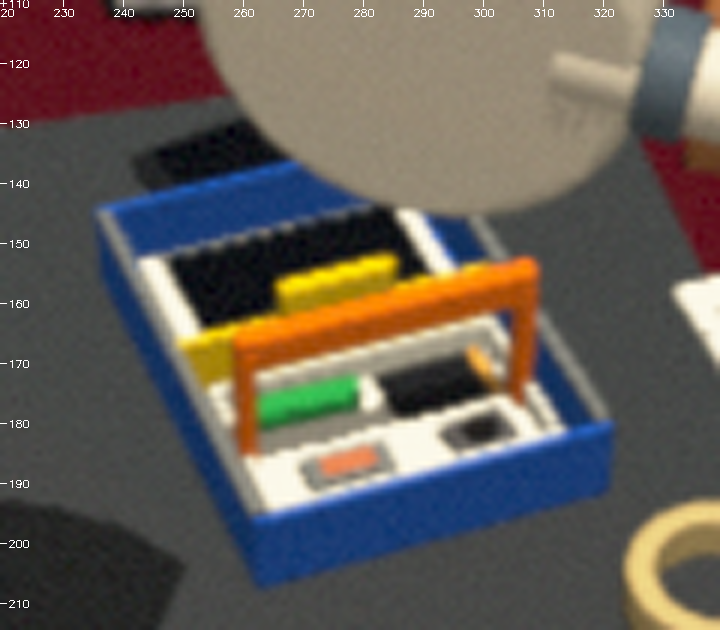

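View pics/t11.png

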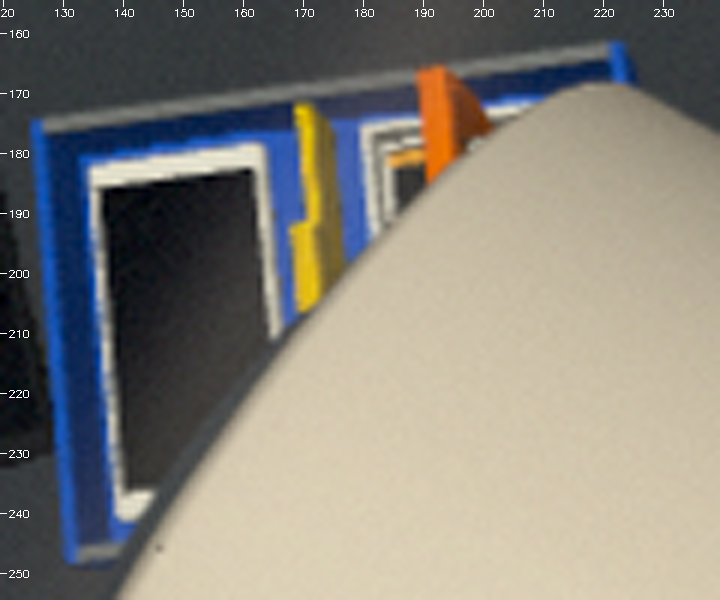

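View pics/topF.png

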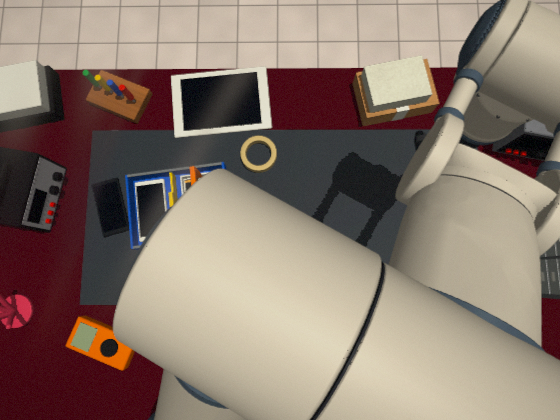

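The tray sits in the bay with its parts and the phone is unchanged. I'll clear the arm for a full last check.

>>> jog_arm(increments=[0.05, -0.4, 0.3, 0, 0, 0.05, -0.4, 0.3, 0, 0, 0.05, -0.4, 0.3, 0, 0, 0.05, -0.4, 0.3, 0, 0, 0.05, -0.4, 0.3, 0, 0, 0.05, -0.4, 0.3, 0, 0, 0.05, -0.4, 0.3, 0, 0, 0.05, -0.4, 0.3, 0, 0, 0.05, -0.4, 0.3, 0, 0, 0.05, -0.4, 0.3, 0, 0, 0.05, -0.4, 0.3, 0, 0, 0.05, -0.4, 0.3, 0, 0])

```text
clock: 20.6
ee_pos: [293.7, -646.1, 268.4]
eef_rot: [-3.135, -0.198, -0.0]
wrist_force: [1.4, 0.9, 0.3]
gripper_width: 50.0
```

```bash
python3 - <<'E'
from inc import *
from workcell import imaging
from h import *
import pickle
P={}
for n in("side","top"):
    P[n]=imaging.capture(n); cv2.imwrite(f"pics/{n}G.png",P[n]["image"])
zoom(P["side"]["image"],220,110,340,215,6,"pics/s12.png");zoom(P["top"]["image"],120,155,240,255,6,"pics/t12.png")
pickle.dump(P,open("PG.pkl","wb")); s=manip.observe(); print(s["ee_pos"],s["wrist_force"],s["clock"],s["qvel"].round(2))
# bystander change
a=cv2.imread("pics/top0.png").astype(int); d=np.abs(P["top"]["image"].astype(int)-a).max(2)
for n,(x0,y0,x1,y1) in dict(phone=(130,175,164,246),old=(88,176,124,237),tape=(240,134,280,176),scr=(236,262,303,300),cleaner=(450,199,495,229)).items(): print(n,(d[y0:y1,x0:x1]>60).sum())
E
```

```text
[ 294.99978581 -645.2255656   268.51399796] [ 0.56695634  1.17162038 -0.25028023] 20.7 [ 0.01 -0.    0.   -0.   -0.   -0.  ]
phone 0
old 0
tape 0
scr 0
cleaner 0
```

View pics/t12.png

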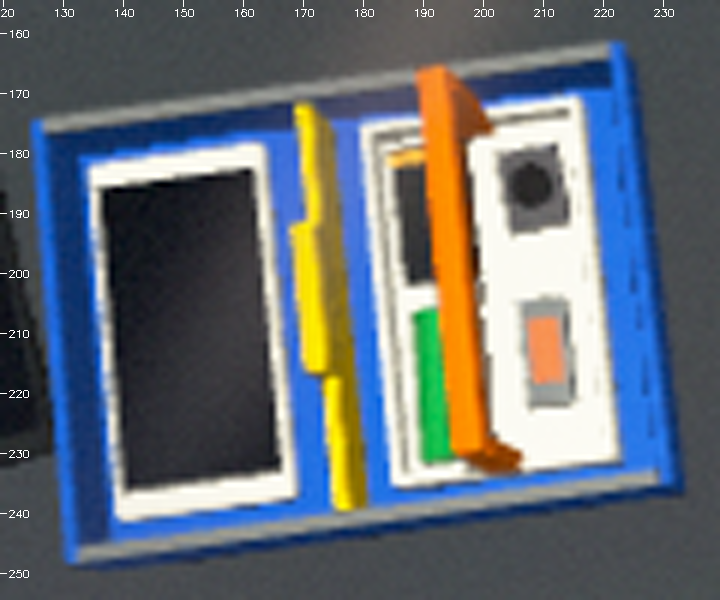

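View pics/s12.png

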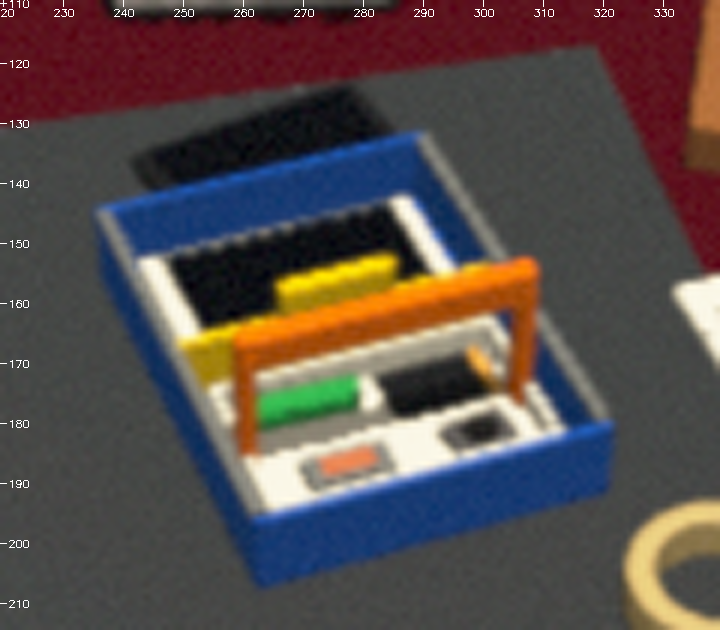

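View pics/topG.png

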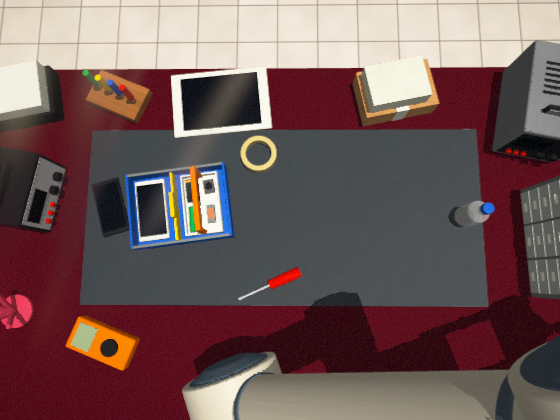

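The tray lies flat in the bay (180–222, 170–236), the divider tab is at (168–174, 192–216), and the phone is where it started. Everything else on the mat is unchanged.

```bash
python3 -c "
from workcell import manip
print(manip.sign_off())"
```

```text
the job is handed in; nothing more can be done
None
```

The tray is flat on the floor of the empty bay beside the phone, with all four loose parts still in it. I handed the job in at about 21 s with the arm well clear.

- **Divider:** I pushed it with closed fingers from about -55 mm to about +9 mm (8 to 10 mm, depending on the picture). That is inside the 0 to 20 mm range, and the phone was not touched.
- **Tray:** I gripped the handle at its middle, lifted it slowly and carried it level. I lowered it in small steps and let go once the floor took the weight. At that point the wrist briefly read about 13 N upwards, so I eased off 0.5 mm before opening.
- **Last checks:** The final pictures show gaps all round the tray. Compared with the first top picture, nothing changed where the phone, old phone, tape, screwdriver and cleaner are.

No check failed. In one single-picture fit while the tray was held, its position was 1 to 2 mm and its angle 0.02 rad off the commanded pose, about what the calibration allows.

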